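Seal the oil pots on the watchmaker's bench

ROBOT

A 7-joint arm with a two-finger parallel gripper is mounted at the origin on the work surface. World frame = base frame: x ahead of the robot, y to its left, z up, the work surface at z = 0. Lengths are in m, angles in rad, forces in N, time in s.
With the tool pointing down it reaches from about 0.425 to 0.875 m from the base axis. Payload 9.9 kg.
Tool frame: the origin (TCP) lies midway between the tips of the shut fingers; the grasp point (between the pads) lies 19 mm behind it; z points along the fingers, y is the line along which they close (so a half turn about z gives the same grasp; the last joint's range is limited). The gripper opens to 85 mm and grips with 20 to 120 N. Pads are 22 mm wide; open, the fingers measure 114 mm over their backs; the gripper's body (76 mm by 85 mm) begins 54 mm behind the grasp point. The pads swing forward as they close: fully open they stand 13 mm farther back than shut.
Start: joints at [1.11, 0.576, 0.025, 1.437, -0.015, 1.129, -0.057], TCP at [0.248, -0.628, 0.231] pointing down, gripper open.
Joint ranges: [-2.76, 2.76], [-0.34, 2.15], [-1.52, 1.57], [0.19, 2.46], [-1.09, 4.23], [0.17, 1.99], [-2.82, 2.82]. Speed limits (rad/s): [2.22, 2.22, 3.01, 3.01, 3.14, 3.14, 3.14].

INTERFACE

Orientations are given as a unit quaternion [x, y, z, w].
In Python, from station import * gives the robot as it stands. The module is installed in compiled form; this text tells all that it offers.
- The arm moves only by the tool carry_out, never from a script. Its argument "deltas" is a list of rows, each a list of 7 numbers: the opening, from 0 (shut) to 1 (fully open), then the shift along the world's x, y, z in cm, then the turn, a rotation vector about the world's x, y, z in degrees. A call has 1 to 5 rows; each row is the pose to reach, as a shift and turn from the pose commanded when the call began; what a row does not reach only later rows make up. A row lasts 1/8 s, in which the tool goes at most 62.5 mm and 10.7 degrees, less where a joint would pass 70% of its speed; a pose out of reach is approached as far as the arm can. A call with a gripper value outside its range is refused whole. The fingers move at their own pace and stop on an object; "force" is the grip in N (left out, the last holds). Time passes only in rows, so rows that repeat a pose let the fingers close. It gives the time, the measured TCP pose, the force, the opening and the grip force at its end, in the units of the state.
- sense(): the state, without advancing time (a new reading comes with each control period).
- camera(name): name is "side" or "top"; returns the picture (384x512x3 uint8, red, green, blue); there is no depth.
- calibration(name): a dict with "mtx" (3x3 intrinsics, pixels), "R" (3x3) and "t" (3): a world point X has camera coordinates R X + t. Camera axes: x right, y down, z forward; pixel columns grow to the right and rows downward; lengths in m; the calibration is good to about 2 mm. A picture is of the moment at which its call begins. calibration takes no time and is no camera call.
- finish_job(): hands the job in; it is judged then, once.
The state is a dict: "time_s": time; "joints": joint angles; "joint_velocities": joint speeds; "effort": joint torques, N m; "position": TCP position; "orientation": TCP orientation; "ft_force": force on the tool from outside, world axes, zero at the start; "torque": the same for the moment, N m; "grip_width": opening from 0.0 (shut) to 1.0 (fully open); "gripper_force": force on a finger pad.
Only numpy, scipy, OpenCV 4.12 (cv2) and the standard library are available. Lean on these libraries where they do the work, as an engineer would, in place of code of your own. Each camera call takes 0.05 s, during which the arm holds its last target. There are 200 camera calls.

TASK

Seal three of the oil pots, using only the fingertips: press the cap of the yellow pot, then the blue, then the red, each gently, until its white band has vanished into the black collar. Leave the green pot's cap up, as that oil is still in use. The pots stay standing where they are: lift, slide or knock over nothing on the bench.

Things in the scene. Friction and masses are not known exactly. Their poses are not given: they have to be found in the camera images.
- pot_yellow: yellow oil pot, a loose upright yellow plastic pot 52 mm in diameter and 31 mm high with a black collar 42 mm in diameter above it up to 40 mm; about 0.3 kg. Origin: centre of its underside, z up. A round press-down cap stands out of the collar.
- top_yellow (a point): centre of the flat top of the yellow pot's cap, which is 32 mm in diameter. With the cap fully up it lies 62 mm above the pot's underside, and it sinks with the cap. Under the 15 mm high yellow head of the cap, a white band 7 mm high shows above the black collar while the cap is up.
- cap_yellow (a joint): how far this pot's cap is pressed down, in m: 0 fully up (starts at 0 to 0.002), 0.007 when the white band has just vanished into the collar (sealed), 0.014 at the hard stop. Needs about 3.5 N to start, 4.8 N at 0.007, 6 N at 0.014; stays where it is left.
- pot_blue: blue oil pot, a loose upright blue plastic pot 52 mm in diameter and 31 mm high with a black collar 42 mm in diameter above it up to 40 mm; about 0.3 kg. Origin: centre of its underside, z up. A round press-down cap stands out of the collar.
- top_blue (a point): centre of the flat top of the blue pot's cap, which is 32 mm in diameter. With the cap fully up it lies 62 mm above the pot's underside, and it sinks with the cap. Under the 15 mm high blue head of the cap, a white band 7 mm high shows above the black collar while the cap is up.
- cap_blue (a joint): how far this pot's cap is pressed down, in m: 0 fully up (starts at 0 to 0.002), 0.007 when the white band has just vanished into the collar (sealed), 0.014 at the hard stop. Needs about 3.5 N to start, 4.8 N at 0.007, 6 N at 0.014; stays where it is left.
- pot_red: red oil pot, a loose upright red plastic pot 52 mm in diameter and 31 mm high with a black collar 42 mm in diameter above it up to 40 mm; about 0.3 kg. Origin: centre of its underside, z up. A round press-down cap stands out of the collar.
- top_red (a point): centre of the flat top of the red pot's cap, which is 32 mm in diameter. With the cap fully up it lies 62 mm above the pot's underside, and it sinks with the cap. Under the 15 mm high red head of the cap, a white band 7 mm high shows above the black collar while the cap is up.
- cap_red (a joint): how far this pot's cap is pressed down, in m: 0 fully up (starts at 0 to 0.002), 0.007 when the white band has just vanished into the collar (sealed), 0.014 at the hard stop. Needs about 3.5 N to start, 4.8 N at 0.007, 6 N at 0.014; stays where it is left.
- pot_green: green oil pot, a loose upright green plastic pot 52 mm in diameter and 31 mm high with a black collar 42 mm in diameter above it up to 40 mm; about 0.3 kg. Origin: centre of its underside, z up. A round press-down cap stands out of the collar.
- top_green (a point): centre of the flat top of the green pot's cap, which is 32 mm in diameter. With the cap fully up it lies 62 mm above the pot's underside, and it sinks with the cap. Under the 15 mm high green head of the cap, a white band 7 mm high shows above the black collar while the cap is up.
- cap_green (a joint): how far this pot's cap is pressed down, in m: 0 fully up (starts at 0 to 0.002), 0.007 when the white band has just vanished into the collar (sealed), 0.014 at the hard stop. Needs about 3.5 N to start, 4.8 N at 0.007, 6 N at 0.014; stays where it is left.
- movement: watch movement (brass, 32 mm) on a round black holder 44 mm in diameter, 18 mm high overall, loose; origin: centre of the underside
- loupe: black eye loupe, 34 mm in diameter, 30 mm high, loose; origin: centre of the underside
- jar: clear glass jar with a knobbed lid, 72 mm in diameter, 84 mm high, loose; origin: centre of the underside
- screwdriver: small red-handled screwdriver, 110 mm long, lying on the bench, loose; its x axis runs from handle to tip
- tin: round steel parts tin, 45 mm in diameter, 25 mm high, loose; origin: centre of the underside
Mind the look-alikes: they are no part of the job. Several things look just like the pot_green: the one meant starts nearest to the robot's base.

How it is judged:
By the outcome, as a careful person would: the job done as asked, in the order asked, and still so for the second after the job is handed in, with the robot touching nothing.
It also fails if it takes over 48 s, if anything falls off the work surface, if the arm or the gripper's body presses on something with over 40 N, if the wrist force passes 120 N, or if a joint passes its speed limit or range.

## Working session

There is one attempt and no reset: what is moved stays moved. The work goes in short steps, Python scripts to look and compute and a tool call to move; the robot and the scene stay as the last step left them, time stands still between calls to the robot, and variables do not carry over. Pictures are saved under pics/ and viewed, at most 10 in all, crops included, and the job is handed in when it is done.

Besides the shell and the picture viewer there is one more tool, called after "Call:" as name([rows], argument=value, ...), one row to a line, values as JSON. carry_out: Moves the arm, as the interface text tells. Its arguments: {"type":"object","properties":{"deltas":{"type":"array","items":{"type":"array","items":{"type":"number"}}},"force":{"type":"number"}},"required":["deltas"]}

```bash
mkdir -p pics; python3 - <<'E'
from station import *
import cv2
for n in("top","side"):
    cv2.imwrite(f"pics/{n}0.png",cv2.resize(camera(n)[:,:,::-1],(768,576),interpolation=cv2.INTER_CUBIC))
    c=calibration(n);print(n,c["mtx"].round(1).tolist(),c["R"].round(3).tolist(),c["t"].round(3).tolist())
s=sense();print(s["position"],s["orientation"],s["ft_force"],s["grip_width"],s["time_s"])
E
```

```text
top [[363.1, 0.0, 249.8], [0.0, 363.1, 188.4], [0.0, 0.0, 1.0]] [[0.002, -1.0, 0.017], [-0.986, -0.005, -0.168], [0.168, -0.016, -0.986]] [-0.067, 0.56, 0.783]
side [[351.1, 0.0, 246.3], [0.0, 351.1, 194.2], [0.0, 0.0, 1.0]] [[-0.929, -0.369, 0.01], [-0.284, 0.695, -0.66], [0.237, -0.617, -0.751]] [0.526, 0.251, 0.663]
[ 0.24819796 -0.62727162  0.2305246 ] [ 9.82304836e-01  1.87287594e-01 -1.83657717e-04 -7.30419095e-04] [-0.00773557  0.21452292 -0.57871757] 1.005655785987112 0.1
```

View pics/top0.png

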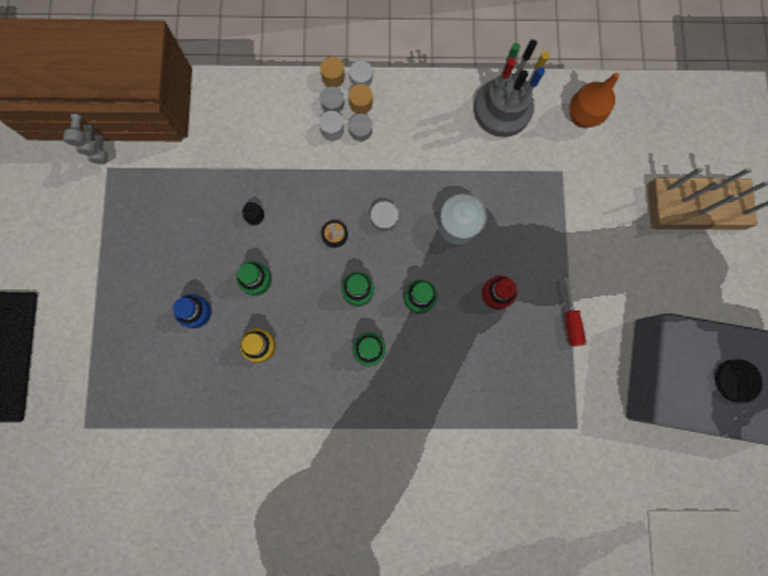

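View pics/side0.png

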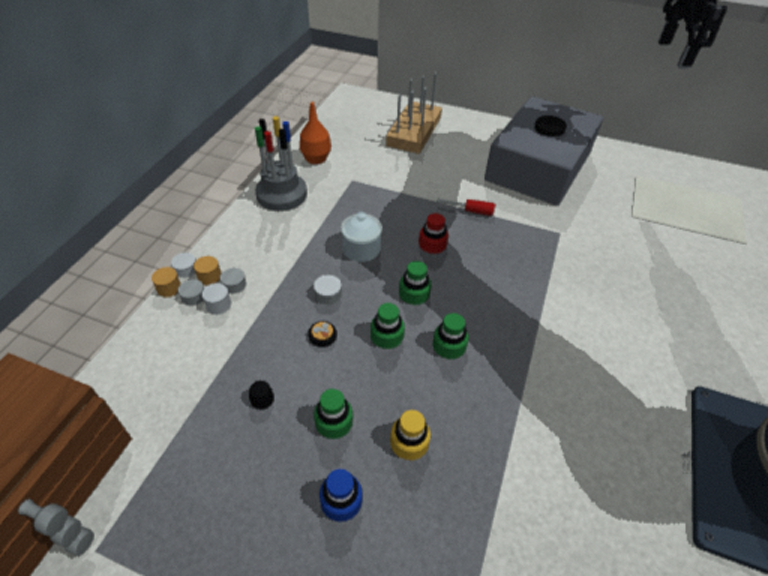

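The top view (768x576) shows yellow at (257,345), blue at (191,311) and red at (500,291). The four greens are at (253,277), (357,287), (420,295) and (369,348). Things that could be mistaken for the targets:
- **Red:** screwdriver handle (574,328) and a pen (510,68).
- **Yellow:** pen (543,60) and orange lids (332,70).
- **Blue:** pen (538,77).

The pots with black collars on the mat are the right ones. I'll measure the caps in both views.

```bash
cat > h.py <<'E'
from station import *
import cv2, numpy as np
SEED={"yellow":((257,345),(412,424)),"blue":((187,309),(340,484)),"red":((503,288),(435,222))}
HUE={"yellow":(18,35),"blue":(105,130),"red":(-8,8)}
def blob(img,col,seed):
    h=cv2.cvtColor(img,cv2.COLOR_RGB2HSV).astype(int); H=h[...,0]; H=np.where(H>172,H-180,H)
    lo,hi=HUE[col]; m=((H>=lo)&(H<=hi)&(h[...,1]>110)&(h[...,2]>50)).astype(np.uint8)
    n,l,st,c=cv2.connectedComponentsWithStats(m,connectivity=4)
    return [(st[i].tolist(),c[i].round(1)) for i in range(1,n) if np.hypot(*(c[i]*1.5-seed))<35 and st[i,4]>15]
def ray(name,px):
    c=calibration(name); d=c["R"].T@np.linalg.solve(c["mtx"],[*px,1]); return -c["R"].T@c["t"],d
def onplane(name,px,z):
    o,d=ray(name,px); return o+d*(z-o[2])/d[2]
def tri(a,b):
    (o1,d1),(o2,d2)=ray("top",a),ray("side",b)
    s=np.linalg.lstsq(np.c_[d1,-d2],o2-o1,rcond=None)[0]; p,q=o1+s[0]*d1,o2+s[1]*d2
    return (p+q)/2,np.linalg.norm(p-q)
def proj(name,X):
    c=calibration(name); p=c["mtx"]@(c["R"]@X+c["t"]); return p[:2]/p[2]
E
python3 - <<'E'
from h import *
t,s=camera("top"),camera("side"); rows=[]
for c,(a,b) in SEED.items():
    print(c,"top",blob(t,c,a),"side",blob(s,c,b))
    r=[]
    for im,p in((t,a),(s,b)):
        x,y=int(p[0]/1.5),int(p[1]/1.5); r.append(cv2.resize(im[y-24:y+24,x-24:x+24],(264,264),interpolation=cv2.INTER_NEAREST))
    rows.append(np.vstack(r))
cv2.imwrite("pics/crop.png",np.hstack(rows)[:,:,::-1])
E
```

```text
yellow top [([160, 219, 24, 23, 345], array([171.1, 229.9]))] side [([260, 273, 27, 34, 543], array([273.4, 290. ]))]
blue top [([119, 196, 22, 23, 165], array([132.7, 208.8])), ([115, 197, 15, 17, 178], array([122.2, 205.1]))] side [([213, 313, 29, 35, 599], array([227. , 329.7]))]
red top [([321, 184, 24, 22, 313], array([332.8, 194.3]))] side [([284, 142, 13, 12, 118], array([290.1, 147.5])), ([279, 152, 20, 17, 183], array([288. , 162.1]))]
```

View pics/crop.png

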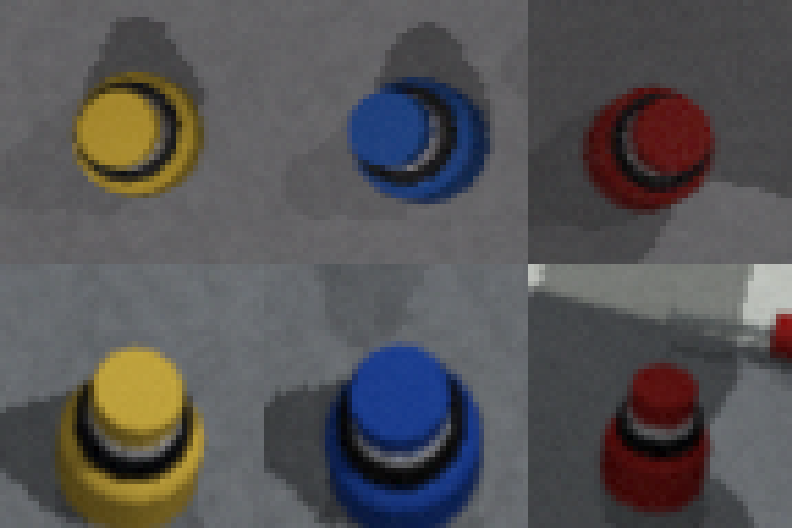

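The close crop confirms each pot has a black collar and a white band showing. Cap-top centres in full-frame pixels, top / side:
- **Yellow:** (167.8,229.3) / (274.4,279.9)
- **Blue:** (121.7,205) / (226.2,320.6)
- **Red:** (336.9,191.3) / (290.2,145.7)

```bash
python3 - <<'E'
from h import *
P={"yellow":((167.8,229.3),(274.4,279.9)),"blue":((121.7,205),(226.2,320.6)),"red":((336.9,191.3),(290.2,145.7))}
tcp=sense()["position"]
for c,(a,b) in P.items():
    x,e=tri(a,b);print(c,x.round(4),"gap",e.round(4),onplane("top",a,.061).round(4),onplane("side",b,.061).round(4),"r",np.hypot(*x[:2]).round(3))
for p in [(253,277),(357,287),(420,295),(369,348)]:print("green",onplane("top",np.array(p)/1.5,.06).round(3))
print("jar",onplane("top",np.array((463,217))/1.5,.07).round(3))
R=cv2.Rodrigues
from scipy.spatial.transform import Rotation as Ro
print(Ro.from_quat(sense()["orientation"]).as_matrix().round(3))
E
```

```text
yellow [0.4651 0.1159 0.0607] gap 0.0008 [0.4655 0.1158 0.061 ] [0.4646 0.116  0.061 ] r 0.479
blue [0.518  0.2199 0.0609] gap 0.0019 [0.5189 0.22   0.061 ] [0.517  0.2199 0.061 ] r 0.563
red [ 0.5505 -0.2615  0.0598] gap 0.0032 [ 0.5519 -0.2611  0.061 ] [ 0.5485 -0.26    0.061 ] r 0.609
green [0.565 0.118 0.06 ]
green [ 0.551 -0.038  0.06 ]
green [ 0.539 -0.132  0.06 ]
green [ 0.46  -0.056  0.06 ]
jar [ 0.658 -0.198  0.07 ]
[[ 0.93   0.368 -0.   ]
 [ 0.368 -0.93   0.001]
 [-0.    -0.001 -1.   ]]
```

Both views agree to about 3 mm and the heights fit. Targets: yellow (0.465,0.116), blue (0.518,0.220), red (0.550,-0.261). Closing the fingers and moving over.

Call:
carry_out([
  [0,3,5.2,0,0,0,0],
  [0,6,10.4,0,0,0,0],
  [0,9,15.6,0,0,0,0],
  [0,12,20.8,0,0,0,0],
  [0,15,26,0,0,0,0],
], force=20)

```text
time_s: 0.82
position: [0.3991, -0.3659, 0.2314]
orientation: [0.982, 0.187, 0.0, 0.0]
ft_force: [1.9, -0.7, 0.1]
grip_width: 0.002
gripper_force: 0.0
```

Call:
carry_out([
  [0,1.2,5.5,-1,0,0,0],
  [0,2.4,11,-2,0,0,0],
  [0,3.6,16.5,-3,0,0,0],
  [0,4.8,22,-4,0,0,0],
  [0,6,27.5,-5,0,0,0],
])

```text
time_s: 1.45
position: [0.4586, -0.0909, 0.1812]
orientation: [0.982, 0.187, 0.0, 0.0]
ft_force: [0.9, -0.0, -0.3]
grip_width: 0.001
gripper_force: 0.0
```

Call:
carry_out([
  [0,0.2,5.2,-1,0,0,0],
  [0,0.4,10.4,-2,0,0,0],
  [0,0.6,15.6,-4,0,0,0],
  [0,0.7,20.8,-7,0,0,0],
  [0,0.7,20.8,-9,0,0,0],
])

```text
time_s: 2.08
position: [0.4651, 0.1203, 0.0903]
orientation: [0.982, 0.191, 0.0, -0.001]
ft_force: [-0.3, -0.9, -0.2]
grip_width: 0.002
gripper_force: 0.0
```

```bash
python3 - <<'E'
from h import *
s=sense();print(s["position"].round(4),s["ft_force"].round(2))
r=[]
for n in("top","side"):
    x,y=proj(n,np.array([.465,.116,.06])).astype(int);r.append(cv2.resize(camera(n)[y-40:y+40,x-40:x+40],(400,400),interpolation=cv2.INTER_NEAREST))
cv2.imwrite("pics/y1.png",np.hstack(r)[:,:,::-1])
E
```

```text
[0.4651 0.1203 0.0903] [-0.3  -0.92 -0.25]
```

View pics/y1.png

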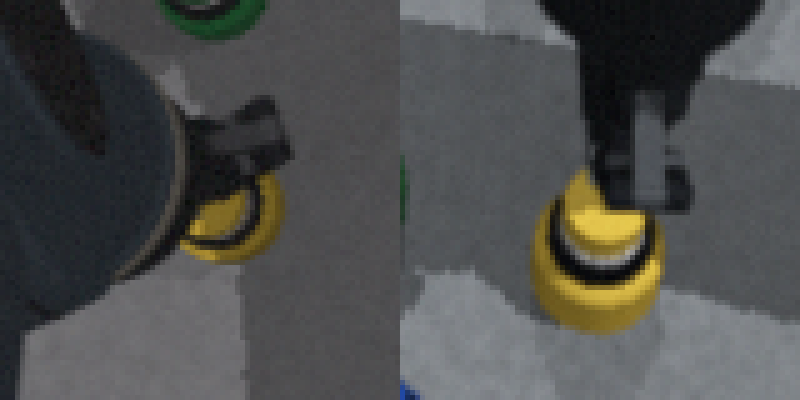

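The fingertips hang near the yellow cap, with the tip bottom in the side crop at (645,210) and the cap centre at (600,200). I'll check where the TCP should project.

```bash
python3 - <<'E'
from h import *
T=sense()["position"]
for n in("top","side"):
    o=proj(n,np.array([.465,.116,.06])).astype(int)-40
    k=400 if n=="side" else 0
    f=lambda X:((proj(n,np.array(X))-o)*5+[k,0]).round()
    print(n,"tcp",f(T),"captop",f([.465,.116,.061]),"tcp+2cm",f(T+[0,0,.02]),"y+-14mm",f(T+.014*np.array([.368,-.93,0])),f(T-.014*np.array([.368,-.93,0])),"x+-11",f(T+.011*np.array([.93,.368,0])),f(T-.011*np.array([.93,.368,0])))
E
```

```text
top tcp [190. 201.] captop [204. 203.] tcp+2cm [179. 198.] y+-14mm [221. 189.] [158. 213.] x+-11 [181. 177.] [198. 225.]
side tcp [609. 162.] captop [601. 199.] tcp+2cm [613. 134.] y+-14mm [607. 128.] [611. 197.] x+-11 [579. 162.] [640. 162.]
```

```bash
python3 - <<'E'
from h import *
s=sense();T=s["position"];print(T.round(4),s["time_s"])
r=[]
from scipy.spatial.transform import Rotation as Ro
M=Ro.from_quat(s["orientation"]).as_matrix()
for n in("top","side"):
    o=proj(n,T).astype(int)-25
    im=cv2.resize(camera(n)[o[1]:o[1]+50,o[0]:o[0]+50],(400,400),interpolation=cv2.INTER_CUBIC)
    im=cv2.convertScaleAbs(im,alpha=1.8,beta=20)
    def dot(X,c):
        p=((proj(n,np.array(X))-o+.5)*8).astype(int);cv2.circle(im,tuple(map(int,p)),3,c,-1)
    dot(T,(255,0,0))
    for a in(-.011,.011):dot(T+M[:,0]*a,(0,255,255))
    for a in(-.014,.014):dot(T+M[:,1]*a,(255,0,255))
    dot([.465,.116,.061],(255,255,255))
    r.append(im)
cv2.imwrite("pics/y2.png",np.hstack(r)[:,:,::-1])
E
```

```text
[0.464  0.116  0.0896] 2.175
```

View pics/y2.png

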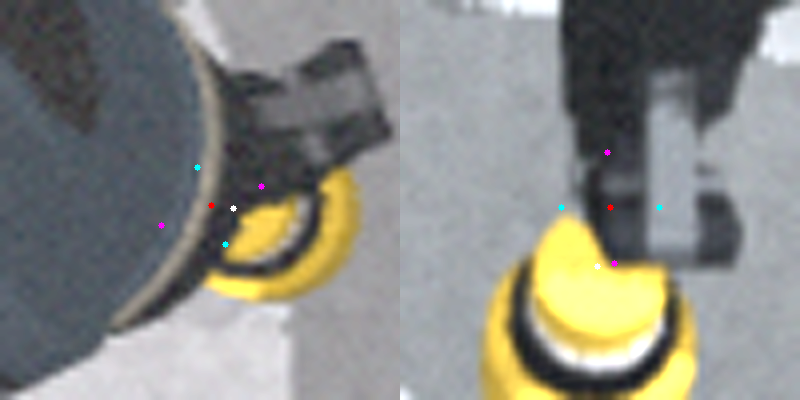

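The settled TCP (0.464,0.116,0.090) is above the cap centre. The wide dark piece on the right is the finger linkage, which is nearer the camera and higher up. Descending to feel for contact.

Call:
carry_out([
  [0,0.1,0,-1.2,0,0,0],
  [0,0.1,0,-2.2,0,0,0],
  [0,0.1,0,-2.7,0,0,0],
  [0,0.1,0,-3.0,0,0,0],
  [0,0.1,0,-3.1,0,0,0],
])

```text
time_s: 2.9
position: [0.4664, 0.1153, 0.0603]
orientation: [0.982, 0.187, -0.0, 0.0]
ft_force: [-0.5, -0.4, 4.1]
grip_width: -0.004
gripper_force: 1.9
```

Call:
carry_out([
  [0,0,0,-0.2,0,0,0],
  [0,0,0,-0.4,0,0,0],
  [0,0,0,-0.6,0,0,0],
  [0,0,0,-0.7,0,0,0],
  [0,0,0,-0.7,0,0,0],
])

```text
time_s: 3.52
position: [0.4663, 0.1153, 0.0532]
orientation: [0.982, 0.187, -0.0, 0.0]
ft_force: [-0.8, -0.4, 1.3]
grip_width: -0.001
gripper_force: 0.8
```

Call:
carry_out([
  [0,0,0,-0.1,0,0,0],
  [0,0,0,-0.2,0,0,0],
  [0,0,0,-0.2,0,0,0],
])

```text
time_s: 3.9
position: [0.4663, 0.1153, 0.0512]
orientation: [0.982, 0.187, -0.0, 0.0]
ft_force: [-0.3, -1.2, 2.7]
grip_width: -0.002
gripper_force: 1.4
```

Call:
carry_out([
  [0,0,0,0.5,0,0,0],
  [0,0,0,1.5,0,0,0],
  [0,0,0,4,0,0,0],
  [0,2,4,5,0,0,0],
  [0,5.2,9,5,0,0,0],
])

```text
time_s: 4.53
position: [0.5194, 0.2055, 0.1034]
orientation: [0.983, 0.186, 0.001, 0.0]
ft_force: [1.6, 0.4, -0.5]
grip_width: 0.001
gripper_force: 0.0
```

```bash
python3 - <<'E'
from h import *
s=sense();print(s["position"].round(4),s["ft_force"].round(2),s["time_s"])
r=[]
for c in([.465,.116,.05],[.518,.22,.06]):
    x,y=proj("side",np.array(c)).astype(int);r.append(cv2.resize(camera("side")[y-25:y+25,x-25:x+25],(400,400),interpolation=cv2.INTER_CUBIC))
cv2.imwrite("pics/y3.png",np.hstack(r)[:,:,::-1])
E
```

```text
[0.5194 0.2055 0.1034] [ 1.58  0.38 -0.48] 4.525
```

View pics/y3.png

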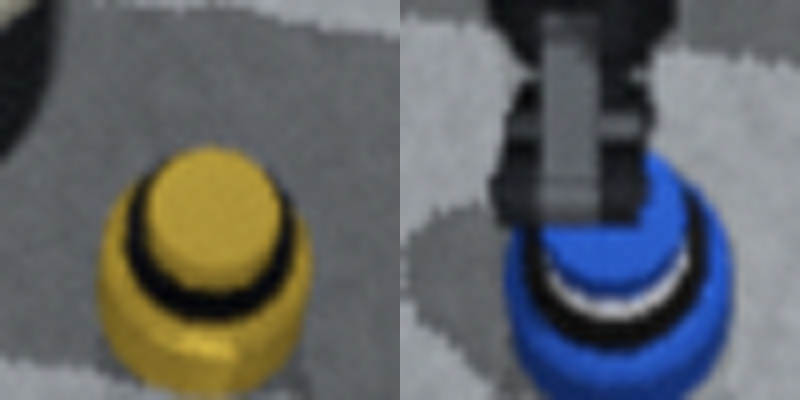

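The yellow band is gone and the pot still stands in place. Blue is up at the right of the crop, with its band visible. Now blue.

Call:
carry_out([
  [0,0,1.5,0,0,0,0],
  [0,0,1.5,-1,0,0,0],
  [0,0,1.5,-2.5,0,0,0],
  [0,0,1.5,-3.5,0,0,0],
  [0,0,1.5,-4.0,0,0,0],
])

```text
time_s: 5.25
position: [0.5179, 0.2196, 0.0602]
orientation: [0.982, 0.187, -0.001, 0.0]
ft_force: [-2.1, -0.9, 4.2]
grip_width: 0.001
gripper_force: 2.0
```

Call:
carry_out([
  [0,0,0,-0.2,0,0,0],
  [0,0,0,-0.4,0,0,0],
  [0,0,0,-0.6,0,0,0],
  [0,0,0,-0.8,0,0,0],
  [0,0,0,-0.8,0,0,0],
])

```text
time_s: 5.88
position: [0.5187, 0.2206, 0.0532]
orientation: [0.982, 0.187, 0.0, -0.0]
ft_force: [0.0, 0.4, 0.1]
grip_width: -0.002
gripper_force: 0.0
```

Call:
carry_out([
  [0,0,0,-0.1,0,0,0],
  [0,0,0,-0.2,0,0,0],
  [0,0,0,-0.2,0,0,0],
])

```text
time_s: 6.25
position: [0.5189, 0.2209, 0.0515]
orientation: [0.982, 0.187, 0.001, -0.0]
ft_force: [-1.2, -0.3, 2.7]
grip_width: -0.002
gripper_force: 1.8
```

Call:
carry_out([
  [0,0,0,0.5,0,0,0],
  [0,0,0,1.5,0,0,0],
  [0,0,0,5,0,0,0],
  [0,0,-4,8,0,0,0],
  [0,0,-10,8,0,0,0],
])

```text
time_s: 6.88
position: [0.52, 0.1216, 0.1341]
orientation: [0.982, 0.189, 0.003, -0.001]
ft_force: [0.8, -1.1, -1.2]
grip_width: 0.002
gripper_force: 0.0
```

Call:
carry_out([
  [0,0.4,-6,0,0,0,0],
  [0,0.8,-12,0,0,0,0],
  [0,1.2,-18,0,0,0,0],
  [0,1.6,-24,0,0,0,0],
  [0,2,-30,0,0,0,0],
])

```text
time_s: 7.5
position: [0.5385, -0.1816, 0.1321]
orientation: [0.982, 0.187, 0.001, 0.0]
ft_force: [0.5, 0.5, 0.2]
grip_width: 0.001
gripper_force: 0.0
```

```bash
python3 - <<'E'
from h import *
r=[]
for c in([.465,.116,.05],[.518,.22,.05]):
    x,y=proj("side",np.array(c)).astype(int);r.append(cv2.resize(camera("side")[y-25:y+25,x-25:x+25],(400,400),interpolation=cv2.INTER_CUBIC))
cv2.imwrite("pics/b3.png",np.hstack(r)[:,:,::-1])
s=sense();print(s["position"].round(4),s["ft_force"].round(2),s["time_s"])
E
```

```text
[ 0.5374 -0.1884  0.1319] [-0.92 -0.25 -0.02] 7.6
```

View pics/b3.png

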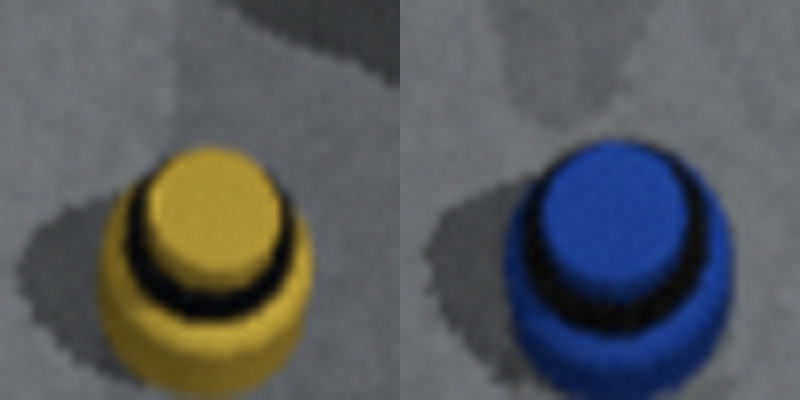

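Blue is sealed too and both pots stand. Now over to red, and I'll settle before descending.

Call:
carry_out([
  [0,0.6,-4,0,0,0,0],
  [0,1.2,-8,-1,0,0,0],
  [0,1.2,-8,-4,0,0,0],
  [0,1.2,-8,-5,0,0,0],
  [0,1.2,-8,-5,0,0,0],
])

```text
time_s: 8.22
position: [0.5502, -0.2587, 0.0812]
orientation: [0.982, 0.188, -0.0, -0.001]
ft_force: [-0.0, 0.0, 0.4]
grip_width: -0.002
gripper_force: 0.0
```

Call:
carry_out([
  [0,0,-0.2,-1,0,0,0],
  [0,0,-0.2,-1.6,0,0,0],
  [0,0,-0.2,-1.9,0,0,0],
  [0,0,-0.2,-2.1,0,0,0],
])

```text
time_s: 8.72
position: [0.5504, -0.2616, 0.0602]
orientation: [0.982, 0.187, -0.0, -0.0]
ft_force: [0.3, 0.5, 1.5]
grip_width: -0.001
gripper_force: 0.6
```

Call:
carry_out([
  [0,0,0,-0.2,0,0,0],
  [0,0,0,-0.4,0,0,0],
  [0,0,0,-0.6,0,0,0],
  [0,0,0,-0.7,0,0,0],
  [0,0,0,-0.7,0,0,0],
])

```text
time_s: 9.35
position: [0.5504, -0.2617, 0.0532]
orientation: [0.982, 0.187, 0.0, -0.0]
ft_force: [-0.3, 0.9, 4.0]
grip_width: -0.001
gripper_force: 1.5
```

Call:
carry_out([
  [0,0,0,-0.1,0,0,0],
  [0,0,0,-0.2,0,0,0],
  [0,0,0,-0.2,0,0,0],
])

```text
time_s: 9.72
position: [0.5504, -0.2617, 0.0513]
orientation: [0.982, 0.187, 0.0, 0.0]
ft_force: [-0.0, 0.1, 4.4]
grip_width: -0.0
gripper_force: 1.8
```

Pressed. Now straight up and then back, clear of everything, with a final look.

Call:
carry_out([
  [0,0,0,0.5,0,0,0],
  [0,0,0,2,0,0,0],
  [0,0,0,7,0,0,0],
  [0,0,0,12,0,0,0],
  [0,-2,-4,15,0,0,0],
])

```text
time_s: 10.35
position: [0.5332, -0.2987, 0.2051]
orientation: [0.982, 0.19, 0.002, 0.0]
ft_force: [0.5, -0.8, -1.2]
grip_width: -0.001
gripper_force: 0.0
```

Call:
carry_out([
  [0,-2,-4,1,0,0,0],
  [0,-5,-8,2,0,0,0],
  [0,-8,-12,2,0,0,0],
  [0,-8,-12,2,0,0,0],
  [0,-8,-12,2,0,0,0],
])

```text
time_s: 10.98
position: [0.4507, -0.4212, 0.222]
orientation: [0.982, 0.187, 0.0, -0.0]
ft_force: [0.4, 0.2, 0.4]
grip_width: -0.003
gripper_force: 0.0
```

```bash
python3 - <<'E'
from h import *
im=camera("side");x,y=proj("side",np.array([.55,-.261,.05])).astype(int)
a=cv2.resize(im,(512,384));b=cv2.resize(im[y-24:y+24,x-18:x+18],(288,384),interpolation=cv2.INTER_CUBIC)
cv2.imwrite("pics/r3.png",np.hstack([a,b])[:,:,::-1])
s=sense();print(s["position"].round(4),s["ft_force"].round(2),s["time_s"])
E
```

```text
[ 0.4513 -0.4206  0.2218] [ 0.84  0.81 -0.1 ] 11.025
```

View pics/r3.png

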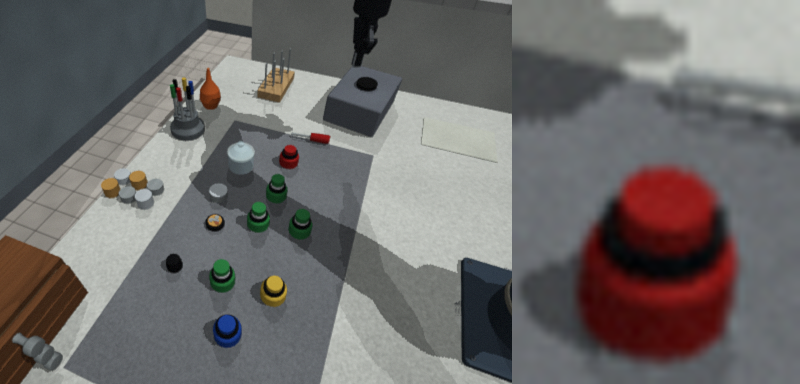

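The final picture shows red sealed at (289,156), blue at (228,330) and yellow at (274,291). All four greens still have their white bands up, and nothing else has moved.

```bash
python3 -c "
from station import *
print(finish_job())"
```

```text
the job is handed in; nothing more can be done
None
```

I sealed the yellow, blue and red pots in that order, left the green caps up with every pot standing where it was, and handed the job in at about 11 s; no verdict was returned.

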